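Build the cheese display on a market counter

ROBOT

A 6-joint arm with a two-finger parallel gripper is mounted at the origin on the work surface. World frame = base frame: x ahead of the robot, y to its left, z up, the work surface at z = 0. Lengths are in m, angles in degrees, forces in N, time in s.
With the tool pointing down it reaches from about 0.3 to 0.75 m from the base axis. Payload 8.5 kg.
Tool frame: the origin (TCP) lies midway between the tips of the shut fingers; the grasp point (between the pads) lies 19 mm behind it (env.hold_point_z is the distance from the TCP to the grasp point, in m); z points along the fingers, y is the line along which they close (so a half turn about z gives the same grasp; the last joint's range is limited). The gripper opens to 85 mm and grips with 20 to 120 N. Pads are 22 mm wide; open, the fingers measure 114 mm over their backs; the gripper's body (76 mm by 85 mm) begins 54 mm behind the grasp point. The pads swing forward as they close: fully open they stand 13 mm farther back than shut.
Start: joints at [-85.617, 21.807, 74.336, -0, 83.858, -12.336], TCP at [0.158, -0.527, 0.231] pointing down, gripper open.
Joint ranges: [-178.18, 178.18], [-50.72, 133.34], [12.68, 142.11], [-81.47, 261.47], [9.98, 163.14], [-165.26, 165.26]. Speed limits (degrees/s): [136.94, 136.94, 180, 180, 180, 180].

INTERFACE

Orientations are given as a 3x3 rotation matrix whose columns are the frame's x, y, z axes.
In Python, from rig import observe, get_image, camera_info, env gives the robot as it stands.
- The arm moves only by the tool drive_tool, never from a script. Its arguments are lists of equal length, an entry for each row: "offset": the shift along the tool's x, y, z in units of 40 mm (1.0 is 40 mm), a list of three; "turn": the turn, a rotation vector about the tool's x, y, z in units of 6 degrees (1.0 is 6 degrees), a list of three; "hand": the opening, from 0 (shut) to 1 (fully open). A call has exactly 10 rows; each row shifts and turns the commanded pose from where the row before left it, along the tool's axes as they then stand; what a row does not reach is not made up. A row lasts 1/8 s, in which the tool goes at most 62.5 mm and 10.7 degrees, less where a joint would pass 70% of its speed; a pose out of reach is approached as far as the arm can. A call is refused whole if a number of a shift passes 1 or a number of a turn 1, either way. A call with a gripper value outside its range is refused whole. The fingers move at their own pace and stop on an object; "newtons" is the grip in N (left out, the last holds). Time passes only in rows, so rows that do not move let the fingers close, or fill a call up. It gives the time, the measured TCP pose, the force, the opening and the grip force at its end, in the units of the state.
- observe(): the state, without advancing time (a new reading comes with each control period).
- get_image(name): name is "scene" or "top" or "wrist"; returns the picture (480x640x3 uint8, blue, green, red); there is no depth.
- camera_info(name): a dict with "fx", "fy", "cx", "cy" (pixels), "k1" (the pictures are not rectified: a ray, as slopes to the right and down, at radius r is drawn at 1 + k1 r^2 times it, then the intrinsics apply), "world_to_cam" (4x4, takes a point from world to camera coordinates). Camera axes: x right, y down, z forward; pixel columns grow to the right and rows downward; lengths in m; the calibration is good to about 2 mm. A picture is of the moment at which its call begins: read the wrist's pose just before it. camera_info takes no time and is no camera call; for the wrist camera it gives the pose at the moment of the call.
- env.close_job(): hands the job in; it is judged then, once.
The state is a dict: "time_s": time; "q": joint angles; "qvel": joint speeds; "joint_efforts": joint torques, N m; "position": TCP position; "tool_rot": TCP orientation; "ft_force": force on the tool from outside, world axes, zero at the start; "wrist_torque": the same for the moment, N m; "grip_width": finger opening in m; "gripper_force": force on a finger pad.
Only numpy, scipy, OpenCV 4.12 (cv2) and the standard library are available. Lean on these libraries where they do the work, as an engineer would, in place of code of your own. Each camera call takes 0.05 s, during which the arm holds its last target. There are 200 camera calls.

TASK

Build the counter display: pick out the three round cheeses and stack them on the middle of the round board, largest at the bottom and smallest on top, and stack the two brick cheeses on the middle of the rectangular board, the long one below and lengthwise along the board, the short one on top lined up with it. Centre each cheese on what is under it, lay everything flat, and leave the jars and the bowl where they stand.

Things in the scene. Friction and masses are not known exactly. Their poses are not given: they have to be found in the camera images.
- wheel_large: the large one of three loose round farm cheeses: a flat yellow-rinded cylinder 64 mm in diameter and 30 mm high, lying flat on the counter; origin at the centre of its underside, z up along its axis
- wheel_medium: the medium one of three loose round farm cheeses: a flat yellow-rinded cylinder 52 mm in diameter and 28 mm high, lying flat on the counter; origin at the centre of its underside, z up along its axis
- wheel_small: the small one of three loose round farm cheeses: a flat yellow-rinded cylinder 40 mm in diameter and 26 mm high, lying flat on the counter; origin at the centre of its underside, z up along its axis
- brick_long: the longer of two loose brick-shaped cheeses with yellow rind: 100 mm long (its x axis), 42 mm wide (y), 30 mm high (z), lying flat; origin at the centre of its underside
- brick_short: the shorter of two loose brick-shaped cheeses with yellow rind: 66 mm long (its x axis), 38 mm wide (y), 28 mm high (z), lying flat; origin at the centre of its underside
- round_board: round wooden display board, a disc 150 mm in diameter and 16 mm thick, fixed to the counter; origin at the centre of its underside, so its top face is 16 mm above the origin
- long_board: rectangular wooden display board, 170 mm long (its x axis), 100 mm wide (y), 16 mm thick, fixed to the counter; origin at the centre of its underside, so its top face is 16 mm above the origin
- jar_left: bystander: closed glass jar with a yellow cap, 64 mm in diameter, 90 mm high, standing at the far edge of the work, on the robot's left; origin at the centre of its underside
- jar_right: bystander: closed glass jar with a yellow cap, 64 mm in diameter, 90 mm high, standing at the far edge of the work, on the robot's right; origin at the centre of its underside
- bowl: bystander: empty white bowl, 116 mm across the rim, 45 mm high, standing nearer the robot on its left; origin at the centre of its underside

How it is judged (in metres and radians):
At the end, for the whole second after the job is handed in: Wheels stacked large, medium, small on the round board, bricks long, short on the rectangular one; each flat, at rest, centred on what is below (first on a board 15 mm, others 12 mm), bricks aligned within 0.22 rad; jars and bowl within 30 mm of their starts (horizontal distance between wheel_large and round_board below 0.015 m and z of wheel_large in the frame of round_board between 0.012 and 0.02 m and angle between each of wheel_large, wheel_medium, wheel_small, brick_long, brick_short's own z axis and vertical below 0.1 rad and linear speed of each of wheel_large, wheel_medium, wheel_small, brick_long, brick_short below 0.02 m/s and angular speed of each of wheel_large, wheel_medium, wheel_small, brick_long, brick_short below 0.2 rad/s and horizontal distance between wheel_medium and wheel_large below 0.012 m and z of wheel_medium in the frame of wheel_large between 0.026 and 0.034 m and horizontal distance between wheel_small and wheel_medium below 0.012 m and z of wheel_small in the frame of wheel_medium between 0.024 and 0.032 m and horizontal distance between brick_long and long_board below 0.015 m and z of brick_long in the frame of long_board between 0.012 and 0.02 m and horizontal distance between brick_short and brick_long below 0.012 m and z of brick_short in the frame of brick_long between 0.026 and 0.034 m and angle between the x axis of brick_long and the x axis of long_board, either way round below 0.22 rad and angle between the x axis of brick_short and the x axis of brick_long, either way round below 0.22 rad and distance of each of jar_left, jar_right, bowl from where it was at the start of the episode below 0.03 m); the robot touches nothing.
It fails at once if the jar left is moved more than 30 mm or tipped (distance of jar_left from where it was at the start of the episode above 0.03 m or angle between jar_left's own z axis and vertical above 0.35 rad).
It fails at once if the jar right is moved more than 30 mm or tipped (distance of jar_right from where it was at the start of the episode above 0.03 m or angle between jar_right's own z axis and vertical above 0.35 rad).
It fails at once if the bowl is moved more than 30 mm or tipped (distance of bowl from where it was at the start of the episode above 0.03 m or angle between bowl's own z axis and vertical above 0.35 rad).
It also fails if it takes over 138 s, if anything falls off the work surface, if the arm or the gripper's body presses on something with over 40 N, if the wrist force passes 120 N, or if a joint passes its speed limit or range.

## Working session

There is one attempt and no reset: what is moved stays moved. The work goes in short steps, Python scripts to look and compute and a tool call to move; the robot and the scene stay as the last step left them, time stands still between calls to the robot, and variables do not carry over. Pictures are saved under pics/ and viewed, at most 14 in all, crops included, and the job is handed in when it is done.

Besides the shell and the picture viewer there is one more tool, called after "Emit:" as name(argument=value, ...) on one line, values as JSON. drive_tool: Moves the arm, as the interface text tells. Its arguments: {"type":"object","properties":{"offset":{"type":"array"},"turn":{"type":"array"},"hand":{"type":"array"},"newtons":{"type":"number"}},"required":["offset","turn","hand"]}

```bash
mkdir -p pics; ls; python3 - <<'E'
from rig import *
import cv2
for n in("top","scene"):
    cv2.imwrite(f"pics/{n}0.png",get_image(n)); c=camera_info(n); print(n,c)
o=observe(); print(o['position'],o['tool_rot'],o['time_s'],env.hold_point_z)
E
```

```text
pics
top {'fx': 493.2788458751908, 'fy': 493.2788458751908, 'cx': 324.82266269534733, 'cy': 236.42170191890537, 'k1': -0.12567896124371172, 'world_to_cam': array([[ 0.01697217, -0.99984267,  0.00515594,  0.0026034 ],
       [-0.99672356, -0.01732664, -0.07900585,  0.54521102],
       [ 0.07908276, -0.00379814, -0.99686082,  0.98411499],
       [ 0.        ,  0.        ,  0.        ,  1.        ]])}
scene {'fx': 451.68804158809183, 'fy': 451.68804158809183, 'cx': 322.21236515343855, 'cy': 238.72364127291323, 'k1': -0.001627519813968924, 'world_to_cam': array([[ 0.87138476,  0.490307  , -0.01696023, -0.44499607],
       [ 0.33096173, -0.61300884, -0.71741515, -0.13089885],
       [-0.36215044,  0.61953144, -0.69643941,  1.03798312],
       [ 0.        ,  0.        ,  0.        ,  1.        ]])}
[ 0.15816239 -0.52650387  0.23078742] [[ 9.57755682e-01  2.87583095e-01 -1.33871253e-04]
 [ 2.87583025e-01 -9.57754852e-01  1.28366387e-03]
 [ 2.40944186e-04 -1.26793546e-03 -9.99999167e-01]] 0.1 0.0187
```

View pics/top0.png

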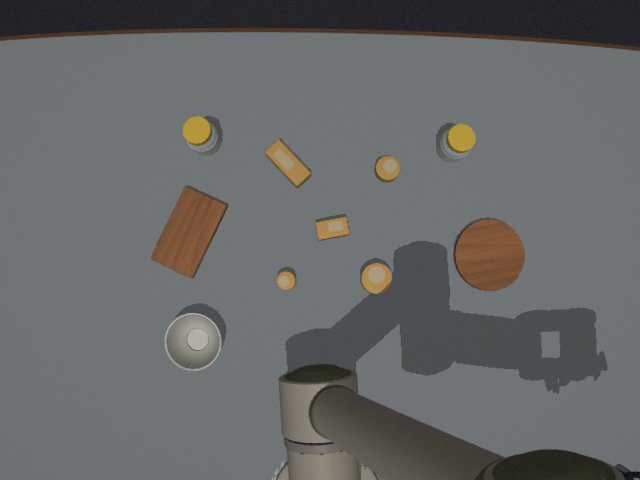

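View pics/scene0.png

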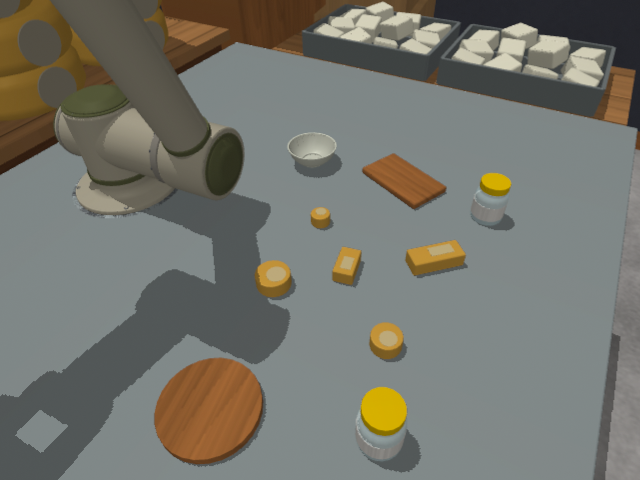

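The top view shows:
- **Wheels:** large at (376,278), medium at (388,168), small at (286,281).
- **Bricks:** short at (332,228), long at (288,163).
- **Boards:** round at (489,255), rectangular at (190,232).
- **Bystanders:** bowl at (193,342), jars at (200,130) and (460,140).

The scene view agrees. Next I'll fit silhouettes to get positions.

```bash
cat > h.py <<'E'
import numpy as np, cv2
from rig import *
from scipy.optimize import least_squares
def proj(ci,P):
    P=np.asarray(P,float); W=ci['world_to_cam']; c=P@W[:3,:3].T+W[:3,3]
    s=c[:,:2]/c[:,2:]; s=s*(1+ci['k1']*(s**2).sum(1,keepdims=True))
    return s*[ci['fx'],ci['fy']]+[ci['cx'],ci['cy']]
def ray(ci,uv,z):
    K=np.array([[ci['fx'],0,ci['cx']],[0,ci['fy'],ci['cy']],[0,0,1]])
    s=cv2.undistortPoints(np.array([[uv]],float),K,np.array([ci['k1'],0,0,0]))[0,0]
    R=ci['world_to_cam'][:3,:3]; t=ci['world_to_cam'][:3,3]
    d=R.T@[s[0],s[1],1]; o=-R.T@t; return (o+d*(z-o[2])/d[2])[:2]
A=np.linspace(0,2*np.pi,72,endpoint=False)
C=np.c_[np.cos(A),np.sin(A)]
B=np.array([[1,1],[1,-1],[-1,-1],[-1,1]])/2
SH={'wheel_large':(C*.032,.030),'wheel_medium':(C*.026,.028),'wheel_small':(C*.020,.026),
 'brick_long':(B*[.1,.042],.030),'brick_short':(B*[.066,.038],.028),'round_board':(C*.075,.016),'long_board':(B*[.17,.1],.016)}
def hull(ci,n,p,z0=0):
    s,h=SH[n]; c,q=np.cos(p[2]),np.sin(p[2]); xy=s@np.array([[c,q],[-q,c]])+p[:2]
    return cv2.convexHull(np.float32(np.r_[proj(ci,np.c_[xy,0*xy[:,:1]+z0]),proj(ci,np.c_[xy,0*xy[:,:1]+z0+h])]))
def mom(k):
    m=cv2.moments(k); a=m['m00']
    return np.array([m['m10']/a,m['m01']/a,m['mu20']/a,m['mu02']/a,m['mu11']/a]),a
def contours(img,lo,hi,amin=100):
    m=cv2.inRange(cv2.cvtColor(img,cv2.COLOR_BGR2HSV),np.array(lo),np.array(hi))
    return [k for k in cv2.findContours(m,cv2.RETR_EXTERNAL,cv2.CHAIN_APPROX_NONE)[0] if cv2.contourArea(k)>amin]
def fit(ci,n,k,yaws=(0,.8,1.6,2.4),z0=0):
    t,a=mom(k); g=ray(ci,t[:2],z0+SH[n][1]*.8); sc=np.sqrt(t[2]+t[3])
    rnd=SH[n][0].shape[0]>4
    def f(p):
        m,_=mom(hull(ci,n,p if not rnd else [p[0],p[1],0],z0)); d=m-t
        return d[:2] if rnd else np.r_[d[:2],d[2:]/sc]
    best=min((least_squares(f,[*g,y],diff_step=1e-3,x_scale=[.1,.1,1]) for y in ((0,) if rnd else yaws)),key=lambda r:r.cost)
    return best.x,best.cost,a/cv2.contourArea(hull(ci,n,best.x if not rnd else [*best.x[:2],0],z0))
E
python3 - <<'E'
from h import *
img=cv2.imread('pics/top0.png'); ci=camera_info('top')
P={'round_board':(489,255),'long_board':(190,232),'wheel_large':(376,278),'wheel_medium':(388,168),'wheel_small':(286,281),'brick_short':(332,228),'brick_long':(288,163)}
ks=contours(img,(3,60,50),(35,255,255))
for n,p in P.items():
    k=min(ks,key=lambda k:np.hypot(*(mom(k)[0][:2]-p)))
    x,c,r=fit(ci,n,k); print(n,x[:2].round(4),np.degrees(x[2]).round(1),round(c,2),round(r,3))
for n,p,z in(('jarL',(197,130),.09),('jarR',(461,138),.09),('bowl',(193,342),.045)): print(n,ray(ci,p,z))
E
```

```text
round_board [ 0.5142 -0.3323] 0.0 0.0 0.957
long_board [0.5517 0.296 ] 156.0 0.49 0.938
wheel_large [ 0.4627 -0.0936] 0.0 0.0 0.917
wheel_medium [ 0.6897 -0.1151] 0.0 0.0 0.886
wheel_small [0.455  0.0903] 0.0 0.0 0.882
brick_short [ 0.5631 -0.0021] 101.6 0.24 0.901
brick_long [0.6969 0.0917] 43.8 0.33 0.927
jarL [0.7444402  0.26618787]
jarR [ 0.73807654 -0.25175315]
bowl [0.3284956 0.2701007]
```

Emit:
drive_tool(offset=[[0,0,0],[0,0,0],[0,0,0],[0.6,-0.85,0],[0.6,-0.85,0],[0.6,-0.85,0],[0.6,-0.85,0],[0.6,-0.85,0],[0.6,-0.85,0],[0.6,-0.85,0]], turn=[[0,0,0.93],[0,0,0.93],[0,0,0.93],[0,0,0],[0,0,0],[0,0,0],[0,0,0],[0,0,0],[0,0,0],[0,0,0]], hand=[1,1,1,1,1,1,1,1,1,1], newtons=40)

```text
time_s: 1.35
position: [0.3268, -0.2875, 0.2312]
tool_rot: [[1.0, -0.001, -0.0], [-0.001, -1.0, 0.0], [-0.0, -0.0, -1.0]]
ft_force: [0.9, 0.3, -0.3]
grip_width: 0.0854
gripper_force: 0.0
```

Emit:
drive_tool(offset=[[0.57,-0.81,0],[0.57,-0.81,0],[0.57,-0.81,0],[0.57,-0.81,0.3],[0.57,-0.81,0.4],[0.55,-0.8,0.5],[0,0,0.8],[0,0,0.8],[0,0,0.5],[0,0,0]], turn=[[0,0,0],[0,0,0],[0,0,0],[0,0,0],[0,0,0],[0,0,0],[0,0,0],[0,0,0],[0,0,0],[0,0,0]], hand=[1,1,1,1,1,1,1,1,1,1])

```text
time_s: 2.6
position: [0.4617, -0.0945, 0.0982]
tool_rot: [[1.0, -0.0, -0.003], [-0.0, -1.0, 0.001], [-0.003, -0.001, -1.0]]
ft_force: [0.0, -0.7, 0.3]
grip_width: 0.0854
gripper_force: 0.0
```

```bash
python3 - <<'E'
from h import *
ci=camera_info('wrist'); im=get_image('wrist'); print(observe()['position'])
for n,p in(('wheel_large',(.4627,-.0936,0)),): cv2.polylines(im,[np.int32(hull(ci,n,p))],True,(0,0,255),1)
cv2.imwrite('pics/w1.png',im)
E
```

```text
[ 0.46227914 -0.09480633  0.09925935]
```

View pics/w1.png

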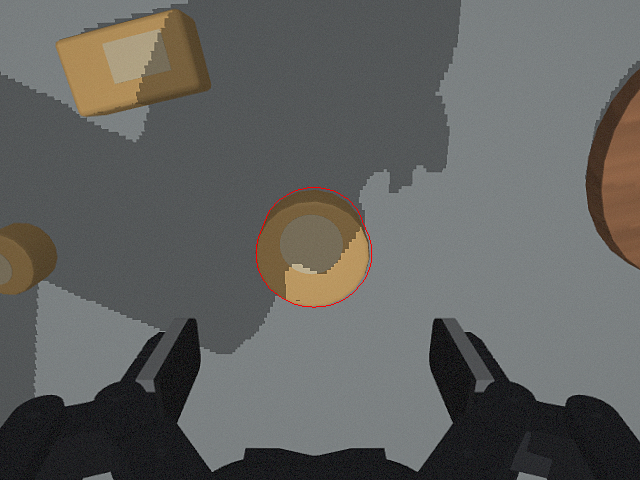

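The wheel at (313,245) fills its predicted outline, so the top-camera estimates hold.

Emit:
drive_tool(offset=[[0,0,0.6],[0,0,0.6],[0,0,0.6],[0,0,0.4],[0,0,0.2],[0,0,0],[0,0,0],[0,0,0],[0,0,0],[0,0,0]], turn=[[0,0,0],[0,0,0],[0,0,0],[0,0,0],[0,0,0],[0,0,0],[0,0,0],[0,0,0],[0,0,0],[0,0,0]], hand=[1,1,1,1,1,1,0,0,0,0])

```text
time_s: 3.9
position: [0.4628, -0.095, 0.0043]
tool_rot: [[1.0, -0.0, 0.002], [-0.0, -1.0, -0.001], [0.002, 0.001, -1.0]]
ft_force: [-1.9, 0.0, 6.3]
grip_width: 0.0632
gripper_force: 42.6
```

Emit:
drive_tool(offset=[[0,0,-0.6],[0,0,-0.8],[0,0,-0.6],[0.18,0.84,0],[0.18,0.84,0],[0.18,0.85,0],[0.18,0.85,0],[0.18,0.85,0],[0.19,0.85,0],[0.19,0.85,0]], turn=[[0,0,0],[0,0,0],[0,0,0],[0,0,0],[0,0,0],[0,0,0],[0,0,0],[0,0,0],[0,0,0],[0,0,0]], hand=[0,0,0,0,0,0,0,0,0,0])

```text
time_s: 5.15
position: [0.5136, -0.3331, 0.0837]
tool_rot: [[1.0, -0.0, 0.0], [-0.0, -1.0, -0.0], [0.0, 0.0, -1.0]]
ft_force: [-0.3, 0.6, -1.4]
grip_width: 0.0629
gripper_force: 44.8
```

Emit:
drive_tool(offset=[[0,0,0.5],[0,0,0.5],[0,0,0.3],[0,0,0.2],[0,0,0.07],[0,0,0],[0,0,0],[0,0,0],[0,0,0],[0,0,0]], turn=[[0,0,0],[0,0,0],[0,0,0],[0,0,0],[0,0,0],[0,0,0],[0,0,0],[0,0,0],[0,0,0],[0,0,0]], hand=[0,0,0,0,0,0,0,1,1,1])

```text
time_s: 6.4
position: [0.5135, -0.3321, 0.0207]
tool_rot: [[1.0, -0.0, 0.0], [-0.0, -1.0, -0.0], [0.0, 0.0, -1.0]]
ft_force: [0.3, 0.1, -0.2]
grip_width: 0.0856
gripper_force: 0.0
```

Emit:
drive_tool(offset=[[0,0,-0.6],[0,0,-1],[0,0,-0.9],[0.63,-0.78,0],[0.63,-0.78,0],[0.63,-0.78,0],[0.63,-0.78,0],[0.63,-0.77,0],[0.63,-0.77,0],[0.63,-0.77,0]], turn=[[0,0,0],[0,0,0],[0,0,0],[0,0,0],[0,0,0],[0,0,0],[0,0,0],[0,0,0],[0,0,0],[0,0,0]], hand=[1,1,1,1,1,1,1,1,1,1])

```text
time_s: 7.65
position: [0.6907, -0.1138, 0.1205]
tool_rot: [[1.0, -0.0, -0.0], [-0.0, -1.0, -0.0], [-0.0, 0.0, -1.0]]
ft_force: [-1.0, -0.0, -0.8]
grip_width: 0.0854
gripper_force: 0.0
```

```bash
python3 - <<'E'
from h import *
img=get_image('top'); ci=camera_info('top'); print(observe()['position'])
cv2.imwrite('pics/top1.png',img)
# zoomed crop at board with predicted outline
cv2.polylines(img,[np.int32(hull(ci,'wheel_large',(.5142,-.3323,0),.016))],True,(255,0,0),1)
cv2.imwrite('pics/top1c.png',cv2.resize(img[100:320,340:560],None,fx=2.5,fy=2.5,interpolation=cv2.INTER_NEAREST))
E
```

```text
[ 0.6927782  -0.10964608  0.12029861]
```

View pics/top1c.png

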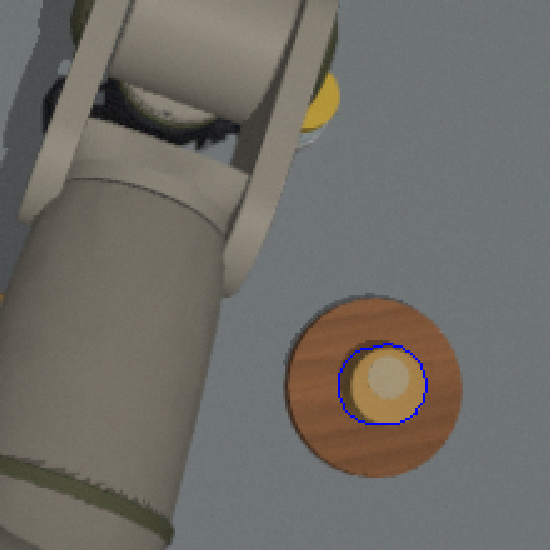

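The large wheel at crop (388,386) sits in its predicted outline, centred on the board. Next is the medium wheel.

Emit:
drive_tool(offset=[[0,0,0.4],[0,0,0.7],[0,0,0.7],[0,0,0.6],[0,0,0.4],[0,0,0.1],[0,0,0],[0,0,0],[0,0,0],[0,0,0]], turn=[[0,0,0],[0,0,0],[0,0,0],[0,0,0],[0,0,0],[0,0,0],[0,0,0],[0,0,0],[0,0,0],[0,0,0]], hand=[1,1,1,1,1,1,0,0,0,0])

```text
time_s: 8.95
position: [0.6906, -0.1152, 0.0058]
tool_rot: [[1.0, -0.0, 0.002], [-0.0, -1.0, -0.001], [0.002, 0.001, -1.0]]
ft_force: [-0.6, -0.2, 6.6]
grip_width: 0.0508
gripper_force: 42.1
```

Emit:
drive_tool(offset=[[0,0,-0.7],[0,0,-1],[0,0,-1],[-0.63,0.78,0],[-0.63,0.78,0],[-0.63,0.78,0],[-0.63,0.77,0],[-0.63,0.77,0],[-0.63,0.77,0],[-0.63,0.77,0]], turn=[[0,0,0],[0,0,0],[0,0,0],[0,0,0],[0,0,0],[0,0,0],[0,0,0],[0,0,0],[0,0,0],[0,0,0]], hand=[0,0,0,0,0,0,0,0,0,0])

```text
time_s: 10.2
position: [0.5125, -0.3325, 0.1125]
tool_rot: [[1.0, -0.0, -0.0], [-0.0, -1.0, 0.0], [-0.0, -0.0, -1.0]]
ft_force: [0.6, -0.5, -0.8]
grip_width: 0.0503
gripper_force: 41.8
```

Emit:
drive_tool(offset=[[0.03,0,0.4],[0,0,0.5],[0,0,0.3],[0,0,0.2],[0,0,0.1],[0,0,0],[0,0,0],[0,0,0],[0,0,0],[0,0,0]], turn=[[0,0,0],[0,0,0],[0,0,0],[0,0,0],[0,0,0],[0,0,0],[0,0,0],[0,0,0],[0,0,0],[0,0,0]], hand=[0,0,0,0,0,0,0,1,1,1])

```text
time_s: 11.45
position: [0.5147, -0.3317, 0.0527]
tool_rot: [[1.0, -0.0, 0.0], [-0.0, -1.0, -0.0], [0.0, 0.0, -1.0]]
ft_force: [-0.9, 0.2, 0.3]
grip_width: 0.0856
gripper_force: 0.0
```

Emit:
drive_tool(offset=[[0,0,-0.8],[0,0,-0.9],[-0.13,-0.95,0],[-0.13,-0.95,0],[-0.13,-0.95,0],[-0.13,-0.95,0],[-0.13,-0.95,0],[-0.13,-0.95,0],[-0.13,-0.95,0],[-0.13,-0.95,0]], turn=[[0,0,0],[0,0,0],[0,0,0],[0,0,0],[0,0,0],[0,0,0],[0,0,0],[0,0,0],[0,0,0],[0,0,0]], hand=[1,1,1,1,1,1,1,1,1,1])

```text
time_s: 12.7
position: [0.473, -0.0265, 0.1207]
tool_rot: [[1.0, -0.001, 0.0], [-0.001, -1.0, -0.0], [0.0, 0.0, -1.0]]
ft_force: [0.1, 0.1, -0.2]
grip_width: 0.0852
gripper_force: 0.0
```

Emit:
drive_tool(offset=[[-0.15,-0.95,0],[-0.15,-1,0],[-0.15,-1,0.3],[0,0,0.7],[0,0,0.9],[0,0,0.6],[0,0,0.34],[0,0,0],[0,0,0],[0,0,0]], turn=[[0,0,0],[0,0,0],[0,0,0],[0,0,0],[0,0,0],[0,0,0],[0,0,0],[0,0,0],[0,0,0],[0,0,0]], hand=[1,1,1,1,1,1,1,1,0,0])

```text
time_s: 13.95
position: [0.4557, 0.0903, 0.0077]
tool_rot: [[1.0, -0.0, 0.002], [-0.0, -1.0, -0.0], [0.002, 0.0, -1.0]]
ft_force: [0.3, 0.5, 0.0]
grip_width: 0.0519
gripper_force: 0.0
```

Emit:
drive_tool(offset=[[0,0,0],[0,0,0],[0,0,0],[0,0,0],[0,0,-0.7],[0,0,-1],[0,0,-1],[0,0,-0.7],[0,0,0],[0,0,0]], turn=[[0,0,0],[0,0,0],[0,0,0],[0,0,0],[0,0,0],[0,0,0],[0,0,0],[0,0,0],[0,0,0],[0,0,0]], hand=[0,0,0,0,0,0,0,0,0,0])

```text
time_s: 15.2
position: [0.4547, 0.0904, 0.1422]
tool_rot: [[1.0, -0.0, -0.001], [-0.0, -1.0, 0.0], [-0.001, -0.0, -1.0]]
ft_force: [-0.5, 0.1, -1.4]
grip_width: 0.0385
gripper_force: 40.5
```

Emit:
drive_tool(offset=[[0.15,0.96,0],[0.15,1,0],[0.15,1,0],[0.15,1,0],[0.15,1,0],[0.15,1,0],[0.15,1,0],[0.15,1,0],[0.15,1,0],[0.13,1,0]], turn=[[0,0,0],[0,0,0],[0,0,0],[0,0,0],[0,0,0],[0,0,0],[0,0,0],[0,0,0],[0,0,0],[0,0,0]], hand=[0,0,0,0,0,0,0,0,0,0])

```text
time_s: 16.45
position: [0.514, -0.3091, 0.1412]
tool_rot: [[1.0, -0.001, -0.002], [-0.001, -1.0, 0.002], [-0.002, -0.002, -1.0]]
ft_force: [-0.0, -0.7, -0.1]
grip_width: 0.039
gripper_force: 40.5
```

Emit:
drive_tool(offset=[[0,0.4,0],[0,0.2,0],[0,0,0],[0,0,0],[0,0,0.3],[0,0,0.3],[0,0,0.3],[0,0,0.3],[0,0,0],[0,0,0]], turn=[[0,0,0],[0,0,0],[0,0,0],[0,0,0],[0,0,0],[0,0,0],[0,0,0],[0,0,0],[0,0,0],[0,0,0]], hand=[0,0,0,0,0,0,0,0,0,0])

```text
time_s: 17.7
position: [0.5144, -0.3323, 0.0952]
tool_rot: [[1.0, -0.0, 0.0], [-0.0, -1.0, -0.0], [0.0, 0.0, -1.0]]
ft_force: [-0.2, 0.3, 0.1]
grip_width: 0.0386
gripper_force: 40.5
```

Down 12 mm more, release, lift.

Emit:
drive_tool(offset=[[0,0,0.15],[0,0,0.1],[0,0,0.05],[0,0,0],[0,0,0],[0,0,0],[0,0,0],[0,0,0],[0,0,0],[0,0,0]], turn=[[0,0,0],[0,0,0],[0,0,0],[0,0,0],[0,0,0],[0,0,0],[0,0,0],[0,0,0],[0,0,0],[0,0,0]], hand=[0,0,0,0,0,0,1,1,1,1])

```text
time_s: 18.95
position: [0.5143, -0.3321, 0.0829]
tool_rot: [[1.0, -0.0, 0.0], [-0.0, -1.0, 0.0], [0.0, -0.0, -1.0]]
ft_force: [-0.4, -0.2, -0.3]
grip_width: 0.0858
gripper_force: 0.0
```

Emit:
drive_tool(offset=[[0,0,-0.8],[0,0,-1],[0.57,-1,-0.3],[0.57,-1,-0.2],[0.57,-1,0],[0.57,-1,0],[0.57,-1,0],[0.57,-1,0],[0.57,-1,0],[0.57,-1,0]], turn=[[0,0,0],[0,0,0],[0,0,0],[0,0,0],[0,0,0],[0,0,0],[0,0,0],[0,0,0],[0,0,0],[0,0,0]], hand=[1,1,1,1,1,1,1,1,1,1])

```text
time_s: 20.2
position: [0.6974, -0.0108, 0.1749]
tool_rot: [[1.0, -0.0, -0.0], [-0.0, -1.0, -0.0], [-0.0, 0.0, -1.0]]
ft_force: [0.3, -0.0, 0.4]
grip_width: 0.0853
gripper_force: 0.0
```

Emit:
drive_tool(offset=[[0,-1,0],[0,-1,0],[0,-0.6,0],[0,0,0],[0,0,0.3],[0,0,0.4],[0,0,0.4],[0,0,0.4],[0,0,0.4],[0,0,0.4]], turn=[[0,0,0],[0,0,0],[0,0,0],[0,0,-1],[0,0,-1],[0,0,-1],[0,0,-1],[0,0,-1],[0,0,-1],[0,0,-1]], hand=[1,1,1,1,1,1,1,1,1,1])

```text
time_s: 21.45
position: [0.6969, 0.0913, 0.0824]
tool_rot: [[0.742, 0.671, 0.0], [0.671, -0.742, -0.0], [-0.0, 0.0, -1.0]]
ft_force: [-0.2, 0.5, -1.1]
grip_width: 0.0855
gripper_force: 0.0
```

```bash
python3 - <<'E'
from h import *
ci=camera_info('wrist'); im=get_image('wrist'); o=observe();print(o['position'],o['tool_rot'][:,0])
cv2.polylines(im,[np.int32(hull(ci,'brick_long',(.6969,.0917,np.radians(43.8))))],True,(0,0,255),1)
cv2.imwrite('pics/w2.png',im)
im=get_image('top'); ci=camera_info('top'); cv2.imwrite('pics/t2.png',im)
for n,z in(('wheel_large',.016),('wheel_medium',.046),('wheel_small',.074)): cv2.polylines(im,[np.int32(8*hull(ci,n,(.514,-.332,0),z))],True,(255,0,0),1,shift=3)
cv2.imwrite('pics/t2c.png',cv2.resize(im[190:320,420:550],None,fx=4,fy=4,interpolation=cv2.INTER_NEAREST))
E
```

```text
[0.69598724 0.0912911  0.07992909] [ 0.73886813  0.67384431 -0.00278061]
```

View pics/w2.png

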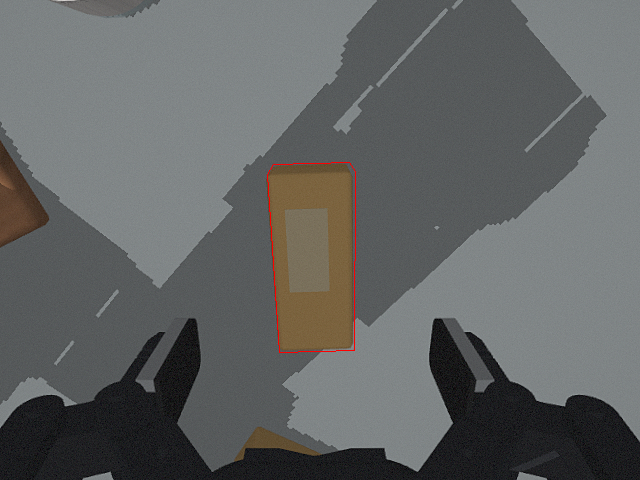

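View pics/t2c.png

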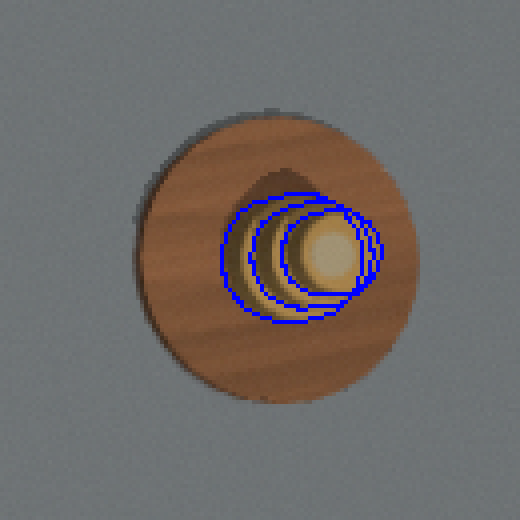

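The three wheels stand concentric on the round board (crop about (300,255)), matching their outlines. The long brick at (312,258) also matches its prediction, so I'll grasp it.

Emit:
drive_tool(offset=[[0,0,0],[0,0,0.5],[0,0,0.6],[0,0,0.5],[0,0,0.25],[0,0,0],[0,0,0],[0,0,0],[0,0,0],[0,0,0]], turn=[[0,0,-0.25],[0,0,0],[0,0,0],[0,0,0],[0,0,0],[0,0,0],[0,0,0],[0,0,0],[0,0,0],[0,0,0]], hand=[1,1,1,1,1,1,0,0,0,0], newtons=50)

```text
time_s: 22.8
position: [0.6973, 0.0918, 0.0098]
tool_rot: [[0.726, 0.688, 0.002], [0.688, -0.726, -0.0], [0.001, 0.001, -1.0]]
ft_force: [-0.1, -0.4, 6.7]
grip_width: 0.041
gripper_force: 53.1
```

Emit:
drive_tool(offset=[[0,0,0],[0,0,0],[0,0,-0.7],[0,0,-1],[0,0,-1],[0,0,0],[0,0,0],[0,0,0],[0,0,0],[0,0,0]], turn=[[0,0,0],[0,0,0],[0,0,0],[0,0,0],[0,0,1],[0,0,1],[0,0,1],[0,0,1],[0,0,1],[0,0,1]], hand=[0,0,0,0,0,0,0,0,0,0])

```text
time_s: 24.05
position: [0.6965, 0.0919, 0.1163]
tool_rot: [[0.992, 0.127, -0.001], [0.127, -0.992, 0.0], [-0.001, -0.0, -1.0]]
ft_force: [0.2, 0.6, -1.7]
grip_width: 0.0408
gripper_force: 52.5
```

Emit:
drive_tool(offset=[[0,0,0],[0,0,0],[0,0,0],[0,0,0],[0,0,0],[0,0,0],[-0.9,-0.53,0],[-1,-0.6,0],[-1,-0.6,0],[-1,-0.6,0]], turn=[[0,0,0.9],[0,0,0.9],[0,0,0.9],[0,0,0.9],[0,0,0.8],[0,0,0.8],[0,0,0],[0,0,0],[0,0,0],[0,0,0]], hand=[0,0,0,0,0,0,0,0,0,0])

```text
time_s: 25.3
position: [0.5903, 0.241, 0.1165]
tool_rot: [[0.915, -0.402, -0.001], [-0.402, -0.915, -0.0], [-0.001, 0.0, -1.0]]
ft_force: [0.3, 0.9, -1.1]
grip_width: 0.0406
gripper_force: 52.3
```

Emit:
drive_tool(offset=[[-1,-0.6,0],[-0.48,-0.26,0],[0,0,0],[0,0,0.3],[0,0,0.4],[0,0,0.4],[0,0,0.4],[0,0,0],[0,0,0],[0,0,0]], turn=[[0,0,0],[0,0,0],[0,0,0],[0,0,0],[0,0,0],[0,0,0],[0,0,0],[0,0,0],[0,0,0],[0,0,0]], hand=[0,0,0,0,0,0,0,0,0,0])

```text
time_s: 26.55
position: [0.5515, 0.2954, 0.0576]
tool_rot: [[0.916, -0.402, 0.001], [-0.402, -0.916, 0.0], [0.001, -0.001, -1.0]]
ft_force: [-0.8, 0.0, -1.8]
grip_width: 0.041
gripper_force: 52.3
```

```bash
python3 - <<'E'
from h import *
ci=camera_info('wrist'); im=get_image('wrist'); o=observe();print(o['position'],o['tool_rot'][:,0],o['q'])
cv2.polylines(im,[np.int32(hull(ci,'long_board',(.5517,.296,np.radians(156))))],True,(0,0,255),1)
cv2.imwrite('pics/w3.png',im)
E
```

```text
[0.55144116 0.29539107 0.05756639] [ 0.91554129 -0.40222294  0.0009243 ] [1.73504001e+01 3.85002193e+01 7.52110108e+01 6.37579147e-04
 6.62180189e+01 1.31067351e+02]
```

View pics/w3.png

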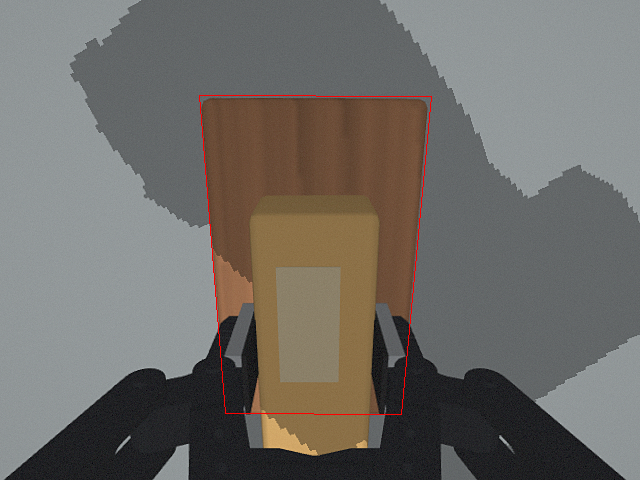

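The board (200–432, 96–414) matches its outline, with the brick held along it and centred. Lower it 31 mm and release.

Emit:
drive_tool(offset=[[0,0,0.25],[0,0,0.25],[0,0,0.15],[0,0,0.12],[0,0,0],[0,0,0],[0,0,0],[0,0,0],[0,0,0],[0,0,0]], turn=[[0,0,0],[0,0,0],[0,0,0],[0,0,0],[0,0,0],[0,0,0],[0,0,0],[0,0,0],[0,0,0],[0,0,0]], hand=[0,0,0,0,0,0,0,1,1,1])

```text
time_s: 27.85
position: [0.5512, 0.2953, 0.0262]
tool_rot: [[0.916, -0.402, 0.0], [-0.402, -0.916, 0.0], [0.0, -0.0, -1.0]]
ft_force: [0.3, -0.4, -0.1]
grip_width: 0.0855
gripper_force: 0.0
```

Emit:
drive_tool(offset=[[0,0,-0.7],[0,0,-1],[0,0,-0.7],[0.46,0.95,0],[0.46,0.95,0],[0.46,0.95,0],[0.47,0.96,0],[0.47,0.96,0],[0.47,0.96,0],[0.47,0.96,0]], turn=[[0,0,0],[0,0,0],[0,0,0],[0,0,0],[0,0,0],[0,0,0],[0,0,0],[0,0,0],[0,0,0],[0,0,0]], hand=[1,1,1,1,1,1,1,1,1,1])

```text
time_s: 29.1
position: [0.5629, -0.0036, 0.1223]
tool_rot: [[0.916, -0.402, 0.0], [-0.402, -0.916, -0.0], [0.0, -0.0, -1.0]]
ft_force: [-0.2, 0.4, -0.1]
grip_width: 0.0858
gripper_force: 0.0
```

Emit:
drive_tool(offset=[[0,0,0],[0,0,0],[0,0,0],[0,0,0],[0,0,0],[0,0,0],[0,0,0],[0,0,0],[0,0,0],[0,0,0]], turn=[[0,0,-1],[0,0,-1],[0,0,-1],[0,0,-1],[0,0,-1],[0,0,-1],[0,0,-1],[0,0,-1],[0,0,-1],[0,0,-1]], hand=[1,1,1,1,1,1,1,1,1,1])

```text
time_s: 30.35
position: [0.5629, -0.0022, 0.1222]
tool_rot: [[0.804, 0.594, 0.0], [0.594, -0.804, -0.0], [0.0, 0.0, -1.0]]
ft_force: [0.0, 0.4, -0.2]
grip_width: 0.085
gripper_force: 0.0
```

Emit:
drive_tool(offset=[[0,0,0],[0,0,0],[0,0,0],[0,0,0],[0,0,0],[0,0,0],[0,0,0],[0,0,0],[0,0,0],[0,0,0]], turn=[[0,0,-1],[0,0,-1],[0,0,-1],[0,0,-1],[0,0,-1],[0,0,-1],[0,0,-1],[0,0,-1],[0,0,-1],[0,0,-1]], hand=[1,1,1,1,1,1,1,1,1,1])

```text
time_s: 31.6
position: [0.5629, -0.0022, 0.1222]
tool_rot: [[-0.113, 0.994, 0.0], [0.994, 0.113, -0.0], [-0.0, 0.0, -1.0]]
ft_force: [0.3, -0.4, 1.0]
grip_width: 0.0855
gripper_force: 0.0
```

Emit:
drive_tool(offset=[[0,0,0],[0,0,0.4],[0,0,0.4],[0,0,0.2],[0,0,0],[0,0,0],[0,0,0],[0,0,0],[0,0,0],[0,0,0]], turn=[[0,0,-0.85],[0,0,0],[0,0,0],[0,0,0],[0,0,0],[0,0,0],[0,0,0],[0,0,0],[0,0,0],[0,0,0]], hand=[1,1,1,1,1,1,1,1,1,1])

```text
time_s: 32.85
position: [0.5629, -0.0022, 0.0822]
tool_rot: [[-0.197, 0.98, 0.0], [0.98, 0.197, -0.0], [-0.0, 0.0, -1.0]]
ft_force: [0.7, -0.4, 0.5]
grip_width: 0.0854
gripper_force: 0.0
```

```bash
python3 - <<'E'
from h import *
ci=camera_info('wrist'); im=get_image('wrist'); o=observe();print(o['position'],o['tool_rot'][:,0])
cv2.polylines(im,[np.int32(hull(ci,'brick_short',(.5631,-.0021,np.radians(101.6))))],True,(0,0,255),1)
t=get_image('top'); ct=camera_info('top'); cv2.polylines(t,[np.int32(8*hull(ct,'brick_long',(.5515,.2955,np.radians(156)),.016))],True,(255,0,0),1,shift=3)
c=cv2.resize(t[170:290,130:250],(480,480),interpolation=cv2.INTER_NEAREST)
cv2.imwrite('pics/w4.png',np.hstack([cv2.resize(im,(320,240)),c[:240],c[240:]])[:, :320]); cv2.imwrite('pics/w4.png',cv2.resize(np.hstack([cv2.resize(im,(640,480)),c]),(800,343)))
E
```

```text
[ 0.56290722 -0.00217804  0.08213786] [-1.97323859e-01  9.80338357e-01 -1.88294342e-05]
```

View pics/w4.png

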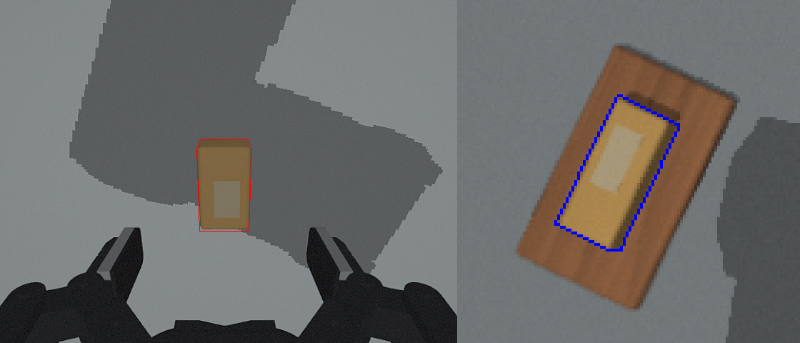

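The short brick (left panel, (224,187)) matches its outline, and the long brick lies aligned and centred on its board (right panel). Grasp: down 74 mm.

Emit:
drive_tool(offset=[[0,0,0.4],[0,0,0.6],[0,0,0.5],[0,0,0.25],[0,0,0.1],[0,0,0],[0,0,0],[0,0,0],[0,0,0],[0,0,0]], turn=[[0,0,0],[0,0,0],[0,0,0],[0,0,0],[0,0,0],[0,0,0],[0,0,0],[0,0,0],[0,0,0],[0,0,0]], hand=[1,1,1,1,1,1,0,0,0,0])

```text
time_s: 34.2
position: [0.5632, -0.0022, 0.0086]
tool_rot: [[-0.197, 0.98, 0.001], [0.98, 0.197, -0.0], [-0.0, 0.001, -1.0]]
ft_force: [0.0, 0.5, 5.6]
grip_width: 0.0369
gripper_force: 51.8
```

Emit:
drive_tool(offset=[[0,0,0],[0,0,0],[0,0,-0.7],[0,0,-1],[0,0,-1],[0,0,0],[0,0,0],[0,0,0],[0,0,0],[0,0,0]], turn=[[0,0,0],[0,0,0],[0,0,0],[0,0,0],[0,0,-1],[0,0,-1],[0,0,-1],[0,0,-1],[0,0,-1],[0,0,-1]], hand=[0,0,0,0,0,0,0,0,0,0])

```text
time_s: 35.45
position: [0.5626, -0.0021, 0.1157]
tool_rot: [[-0.738, 0.675, -0.001], [0.675, 0.738, 0.0], [0.001, -0.0, -1.0]]
ft_force: [0.2, -0.5, -1.1]
grip_width: 0.0371
gripper_force: 51.1
```

Emit:
drive_tool(offset=[[0,0,0],[0,0,0],[0,0,0],[0,0,0],[0.46,0.95,0],[0.46,0.95,0],[0.46,0.95,0],[0.46,0.95,0],[0.46,0.95,0],[0.46,0.95,0]], turn=[[0,0,-0.79],[0,0,-0.79],[0,0,-0.79],[0,0,-0.79],[0,0,0],[0,0,0],[0,0,0],[0,0,0],[0,0,0],[0,0,0]], hand=[0,0,0,0,0,0,0,0,0,0])

```text
time_s: 36.7
position: [0.5528, 0.2523, 0.1157]
tool_rot: [[-0.916, 0.401, -0.001], [0.401, 0.916, -0.0], [0.001, -0.001, -1.0]]
ft_force: [1.0, 0.1, -1.4]
grip_width: 0.037
gripper_force: 51.1
```

Emit:
drive_tool(offset=[[0.3,0.6,0],[0.19,0.39,0],[0,0,0],[0,0,0.4],[0,0,0.4],[0,0,0.3],[0,0,0],[0,0,0],[0,0,0],[0,0,0]], turn=[[0,0,0],[0,0,0],[0,0,0],[0,0,0],[0,0,0],[0,0,0],[0,0,0],[0,0,0],[0,0,0],[0,0,0]], hand=[0,0,0,0,0,0,0,0,0,0])

```text
time_s: 37.95
position: [0.5514, 0.2952, 0.0725]
tool_rot: [[-0.916, 0.401, 0.001], [0.401, 0.916, 0.0], [-0.001, 0.001, -1.0]]
ft_force: [-0.3, -0.4, -1.0]
grip_width: 0.0367
gripper_force: 51.1
```

Down 17 mm, release; then lift and back off toward the centre.

Emit:
drive_tool(offset=[[0,0,0.15],[0,0,0.15],[0,0,0.08],[0,0,0.05],[0,0,0],[0,0,0],[0,0,0],[0,0,0],[0,0,0],[0,0,0]], turn=[[0,0,0],[0,0,0],[0,0,0],[0,0,0],[0,0,0],[0,0,0],[0,0,0],[0,0,0],[0,0,0],[0,0,0]], hand=[0,0,0,0,0,0,0,1,1,1])

```text
time_s: 39.2
position: [0.5513, 0.2951, 0.055]
tool_rot: [[-0.916, 0.401, 0.0], [0.401, 0.916, 0.0], [-0.0, 0.0, -1.0]]
ft_force: [0.0, -0.2, 0.3]
grip_width: 0.0854
gripper_force: 0.0
```

Emit:
drive_tool(offset=[[0,0,-0.3],[0,0,-0.8],[0,0,-1],[0,0,-0.8],[-0.4,-0.9,0],[-0.4,-0.9,0],[-0.4,-0.9,0],[-0.4,-0.9,0],[-0.4,-0.9,0],[-0.2,-0.4,0]], turn=[[0,0,0],[0,0,0],[0,0,0],[0,0,0],[0,0,0],[0,0,0],[0,0,0],[0,0,0],[0,0,0],[0,0,0]], hand=[1,1,1,1,1,1,1,1,1,1])

```text
time_s: 40.45
position: [0.5533, 0.0786, 0.1718]
tool_rot: [[-0.915, 0.403, 0.001], [0.403, 0.915, -0.0], [-0.001, 0.0, -1.0]]
ft_force: [-0.3, 0.9, 0.9]
grip_width: 0.0856
gripper_force: 0.0
```

```bash
python3 - <<'E'
from h import *
im=get_image('top'); ci=camera_info('top')
for n,z in(('brick_long',.016),('brick_short',.046)): cv2.polylines(im,[np.int32(8*hull(ci,n,(.5515,.2955,np.radians(156)),z))],True,(255,0,0),1,shift=3)
c=cv2.resize(im[170:290,130:250],(480,480),interpolation=cv2.INTER_NEAREST)
cv2.imwrite('pics/t5.png',cv2.resize(np.hstack([im,c]),(800,343))); print(observe()['time_s'])
E
```

```text
40.5
```

View pics/t5.png

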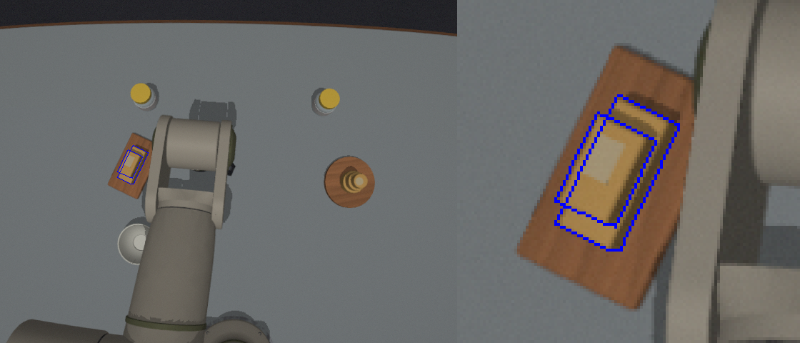

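Both bricks match their outlines on the board (right panel, (608,175)), the wheels are still stacked at (350,181), and the jars and bowl haven't moved. Handing in.

```bash
python3 -c "
from rig import *
print(env.close_job())"
```

```text
the job is handed in; nothing more can be done
None
```

I handed the job in at about 40 s of the 138 s allowed: both stacks are on their boards, flat and centred in the last camera check, the jars and bowl were not moved, and no pass/fail verdict was returned.

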